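# Pin the dry box to its base and crack its sealed lid

### The arm

A 6-joint arm with a two-finger parallel gripper is mounted at the origin on a cart in front of the work surface, level with it; the furniture and walls round the work are solid. World frame = base frame: x ahead of the robot, y to its left, z up, the work surface at z = 0. Lengths are in m, angles in rad, forces in N, time in s.
With the tool pointing down it reaches from about 0.375 to 0.9 m from the base axis. Payload 3.1 kg.
Tool frame: the origin (TCP) lies between the finger pads; the fingertips stand 22 mm ahead of it and the grasp point (between the pads) lies 3 mm ahead of it; z points along the fingers, y is the direction in which the jaws open and shut (so a half turn about z gives the same grasp; the last joint's range is limited). The gripper opens to 87 mm and grips with 3 to 60 N. Pads are 19 mm wide; open, the fingers measure 117 mm over their backs; the gripper's body (75 mm by 190 mm) begins 51 mm behind the grasp point.
Start: joints at [-1.363, 0.527, 1.433, -0, 1.181, -0.178], TCP at [0.235, -0.579, 0.245] pointing down, gripper open.
Joint ranges: [-3.08, 3.08], [-0.75, 2.2], [0.22, 2.44], [-1.43, 4.57], [0, 2.65], [-2.85, 2.85]. Speed limits (rad/s): [2.79, 2.79, 3.14, 3.14, 3.14, 3.14].

### API

Orientations are given as a unit quaternion [x, y, z, w].
In Python, from rig import get_obs, camera, get_calibration, hand_in, search_frame gives the robot as it stands.
- The arm moves only by the shell command python3 -m jog 'ROWS' [FORCE]. ROWS is JSON, a list of rows, each an object with "grip": the closure in counts, from 0 (fully open) to 255 (shut); "travel": the shift along the world's x, y, z in cm, a list of three; "twist": the turn about the world's z in degrees. A call has 1 to 8 rows; each row shifts and turns the commanded pose from where the row before left it; what a row does not reach is not made up. A row lasts 1/10 s, in which the tool goes at most 50 mm and 8.59 degrees, less where a joint would pass 70% of its speed; a pose out of reach is approached as far as the arm can. A call is refused whole if a number of a shift passes 5 or a number of a turn 8.59, either way. A call with a gripper value outside its range is refused whole. The fingers move at their own pace and stop on an object; FORCE is the grip in N (left out, the last holds). Time passes only in rows, so rows that do not move let the fingers close. It gives the time, the measured TCP pose, the force and the opening at its end, in the units of the state.
- get_obs(): the state, without advancing time (a new reading comes with each control period).
- camera(name): name is "scene" or "top" or "wrist"; returns the picture (384x512x3 uint8, red, green, blue); there is no depth.
- get_calibration(name): a dict with "fx", "fy", "cx", "cy" (pixels), "k1" (the pictures are not rectified: a ray, as slopes to the right and down, at radius r is drawn at 1 + k1 r^2 times it, then the intrinsics apply), "R" (3x3) and "t" (3): a world point X has camera coordinates R X + t; the wrist camera has in their place "T_tool_cam" (4x4, takes a point from camera to tool coordinates, whose origin is the TCP and whose axes are the flange's). Camera axes: x right, y down, z forward; pixel columns grow to the right and rows downward; lengths in m; the calibration is good to about 2 mm. A picture is of the moment at which its call begins: read the wrist's pose just before it. get_calibration takes no time and is no camera call.
- hand_in(): hands the job in, once; it reports no verdict.
Trained networks look in the newest picture that a camera, given by its name, has taken for a name from the list of things; names that differ only in an ending like _2 or _b are one class to them, and where a whole thing is asked for, a point or a joint stands for the part that bears it (a point fixed in the world has none). Each returns a list of dicts, best first, with "p" (0 to 1); they miss things now and then, are a little off and sometimes report something else, mostly with a low value. They report only what shows in the picture. A call takes as long as a camera call.
- search_frame(target, camera): "at" ([x, y, z] in m, in world coordinates, good to about 4 mm: the middle of the surface that is visible of it).
The state is a dict: "time": time; "q": joint angles; "joint_velocities": joint speeds; "joint_torque": joint torques, N m; "position": TCP position; "tool_rot": TCP orientation; "ft_force": force on the tool from outside, world axes, zero at the start; "moment": the same for the moment, N m; "grip_width": finger opening in m.
Only numpy, scipy, OpenCV 4.12 (cv2) and the standard library are available. Lean on these libraries where they do the work, as an engineer would, in place of code of your own. Each camera call takes 0.05 s, during which the arm holds its last target. There are 200 camera calls.

### The job

Take the steel pin with the yellow knob out of the aluminium block and push it fully home through the hole in the blue dry box's steel lug and the hole in the base under it, so that the box cannot be dragged off its base. Then pull up the red tab to break the sloping lid free of its tight snap seal and hold the front edge about 3 cm open: never let it fly wide open, finish while still holding the lid there with the pin home, and leave the spray can where it stands.

Things in the scene. Friction and masses are not known exactly. Their poses are not given: they have to be found in the camera images.
- pin: loose retaining pin, 80 mm long, 60 g, standing upright in the aluminium block. Origin at the centre of its lower tip, z along the pin upward. Steel shank 10 mm in diameter and 36 mm long with a 4 mm high chamfer (6 mm across at the tip), then a steel collar 24 mm in diameter and 4 mm thick (36 to 40 mm above the origin), then a yellow cylindrical knob 18 mm in diameter from 40 to 80 mm above the origin, by which to grip it.
- pin_rest: fixed aluminium block 70 x 70 x 40 mm, a 13 mm vertical hole through its middle in which the pin starts, the collar resting on the block's top (pin tip 4 mm above the worktop). Origin at the centre of its underside.
- dry_base: grey base fixed to the worktop, 25 mm thick: 200 x 170 mm under the box (95 mm behind the origin to 105 mm in front) with a tongue 60 mm wide that runs forward (its own -x) to 195 mm from the origin. Origin at the centre of the underside, z up; its -x is the front of the box. The blue box on it is 150 mm (x) by 140 mm, walls 45 mm high in front and about 150 mm at the back.
- base_hole (a point): centre of the mouth of the 13 mm vertical hole through the base's tongue, on the tongue's top face, 25 mm above the worktop; the hole runs down to the worktop. x axis as dry_base.
- lug_hole (a point): centre of the upper mouth of the 13 mm vertical hole through the box's steel lug (50 mm wide, 14 mm thick), on the lug's top face, 40 mm above the worktop, 165 mm in front of the base's origin; it lies straight above base_hole while the box is home. With the pin home its collar rests on this face and its tip is 4 mm above the worktop.
- box (a joint): slide of the box on its base, m; 0 = fully home (start, holes in line), grows as the box is dragged forward (base -x), stop at 0.03. Unpinned, a forward pull of about 3 N drags it. The pin leaves it at most about 3 mm of play.
- lid (a joint): lid hinge, rad; 0 = shut, grows as the lid opens; stop at 0.6. The clear sloping lid is hinged at its upper rear edge, 190 mm from its front edge: 0.16 rad is a 3 cm gap. A snap seal holds it shut: 13 to 18 N upward at the tab break it within the first 4 mm; past 0.04 rad it springs up with a few N, and from 0.08 rad only its weight (2 to 4 N at the tab) pulls it shut.
- lid_tab (a point): grip point in the middle of the red tab that stands upright on the lid's front edge, 95 mm above the worktop when shut, 96 mm in front of (base -x) and level in y with the base's origin. The tab is a plain upright block 16 mm wide (base y), 18 mm deep (base x) and 50 mm high, from 25 mm below to 25 mm above this point, free on both sides. Grip across base y. Moves with the lid.
- lid_hinge (a point): point on the lid's hinge axis, at the middle of the box; the axis runs level along base y. The tab is 178 mm in front of and 83 mm below it when shut; opening carries it up and a little forward about it. The seal: two black beads under the lid's front edge below two sprung steel rollers; a lid let go falls back onto the rollers at about 0.045 rad.
- spray_can: green and white spray can, 68 mm in diameter, 233 mm high, standing; bystander. Origin under its centre.

How it is judged:
On the way, in this order (a step that is already met when the one before it is completed fails the run):
1. the pin is fully home through the lug and the base, the lid still shut (z of pin in the frame of base_hole below -0.016 m and horizontal distance between pin and base_hole below 0.005 m and angle between pin's own z axis and vertical below 0.15 rad and value of joint lid below 0.03 rad), for 0.2 s.
2. the lid has broken free of its seal (value of joint lid above 0.06 rad), for 0.1 s.
At the end, for the whole second after the job is handed in: The robot holds the lid still (over 1 N on it, not propped on the pin) at 0.11 to 0.24 rad, a 21 to 46 mm front gap; the pin stands in both holes, upright within 0.15 rad and 5 mm of the axis, its tip 16 mm or more below the base's top (home: 21); the box is within 8 mm of home (value of joint lid between 0.11 and 0.24 rad and velocity of joint lid between -0.05 and 0.05 rad/s and (contact force between lid and the fingers above 1 N or contact force between lid and the arm above 1 N) and contact force between lid and pin below 0.3 N and z of pin in the frame of base_hole below -0.016 m and horizontal distance between pin and base_hole below 0.005 m and angle between pin's own z axis and vertical below 0.15 rad and value of joint box below 0.008 m); the arm keeps its last pose, push and grip.
It fails at once if the lid flew open past 0.36 rad (a gap of about 7 cm) (value of joint lid above 0.36 rad).
It fails at once if the box was dragged more than 12 mm along its base (value of joint box above 0.012 m).
It fails at once if the spray can was moved more than 3 cm (distance of spray_can from where it was at the start of the episode above 0.03 m).
It also fails if it takes over 58 s, if anything falls off the work surface, if the arm or the gripper's body presses on something with over 40 N, if the wrist force passes 120 N, or if a joint passes its speed limit or range.

## Working session

There is one attempt and no reset: what is moved stays moved. The work goes in short steps, Python scripts to look and compute and a shell command to move; the robot and the scene stay as the last step left them, time stands still between calls to the robot, and variables do not carry over. Pictures are saved under pics/ and viewed, about 8 in all and at most 12, crops included, and the job is handed in when it is done.

```bash
mkdir -p pics; ls
cat > h.py <<'E'
import numpy as np, cv2
from rig import *
from scipy.spatial.transform import Rotation as Ro
def snap(n,f=None):
    o=get_obs(); im=camera(n)
    if f: cv2.imwrite('pics/'+f,im[:,:,::-1])
    return o,im
def cam(n,o):
    c=get_calibration(n)
    if 'R' in c: return c,np.array(c['R']),np.array(c['t'])
    T=np.eye(4);T[:3,:3]=Ro.from_quat(o['tool_rot']).as_matrix();T[:3,3]=o['position']
    M=np.linalg.inv(T@np.array(c['T_tool_cam']));return c,M[:3,:3],M[:3,3]
def proj(n,o,X):
    c,R,t=cam(n,o);p=np.atleast_2d(X)@R.T+t;s=p[:,:2]/p[:,2:]
    s=s*(1+c['k1']*(s**2).sum(1,keepdims=True));return s*[c['fx'],c['fy']]+[c['cx'],c['cy']]
def plane(n,o,uv,z):
    c,R,t=cam(n,o);K=np.array([[c['fx'],0,c['cx']],[0,c['fy'],c['cy']],[0,0,1.]])
    s=(np.array(uv,float)-[c['cx'],c['cy']])/[c['fx'],c['fy']];u=s.copy()
    for _ in range(20): u=s/(1+c['k1']*(u@u))
    d=R.T@np.r_[u,1];C=-R.T@t;return C+d*(z-C[2])/d[2]
E
python3 - <<'E'
from h import *
o,a=snap('scene');_,b=snap('top')
cv2.imwrite('pics/a.png',cv2.resize(np.hstack([a,b])[:,:,::-1],(800,300),interpolation=cv2.INTER_AREA))
cv2.imwrite('pics/t.png',b[:,:,::-1]);cv2.imwrite('pics/s.png',a[:,:,::-1])
for c in('scene','top'):
  for n in ['pin','pin_rest','dry_base','base_hole','lug_hole','box','lid','lid_tab','lid_hinge','spray_can']:
    try: print(c,n,[(np.round(r['at'],3).tolist(),round(r['p'],2)) for r in search_frame(n,c)[:2]])
    except Exception as e: print(c,n,e)
print(o['tool_rot'],o['ft_force'],o['grip_width'])
E
```

```text
pics
scene pin [([0.434, -0.223, 0.063], 0.41)]
scene pin_rest [([0.431, -0.204, 0.022], 0.56), ([0.664, 0.288, 0.124], 0.19)]
scene dry_base []
scene base_hole [([0.639, 0.313, 0.086], 0.8)]
scene lug_hole [([0.652, 0.305, 0.099], 0.98)]
scene box [([0.649, 0.304, 0.099], 0.63), ([0.435, -0.222, 0.06], 0.3)]
scene lid [([0.652, 0.304, 0.097], 0.25)]
scene lid_tab [([0.665, 0.288, 0.124], 0.77)]
scene lid_hinge [([0.664, 0.29, 0.126], 0.75), ([0.651, 0.3, 0.098], 0.64)]
scene spray_can [([0.763, 0.101, 0.157], 0.96)]
top pin []
top pin_rest [([0.441, -0.228, 0.04], 0.76)]
top dry_base [([0.647, 0.28, 0.108], 0.6)]
top base_hole [([0.652, 0.278, 0.107], 0.68)]
top lug_hole [([0.658, 0.286, 0.12], 0.84)]
top box [([0.655, 0.286, 0.117], 0.61)]
top lid [([0.672, 0.284, 0.126], 0.64)]
top lid_tab [([0.67, 0.282, 0.133], 0.78), ([0.654, 0.284, 0.116], 0.4)]
top lid_hinge [([0.656, 0.285, 0.119], 0.73), ([0.651, 0.279, 0.108], 0.62)]
top spray_can [([0.77, 0.081, 0.191], 0.89)]
[ 9.81452602e-01  1.91701774e-01 -3.07848485e-05 -1.10426822e-03] [-0.74064674  0.0945806  -0.77361122] 0.08697253576465541
```

View pics/t.png

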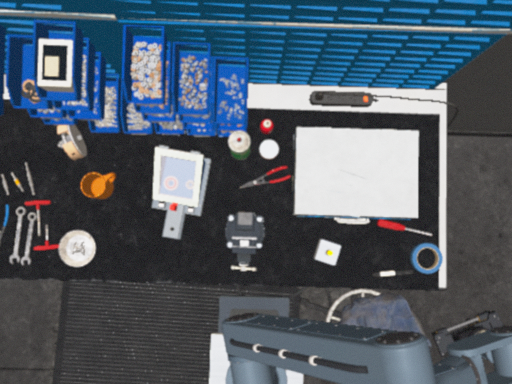

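View pics/s.png

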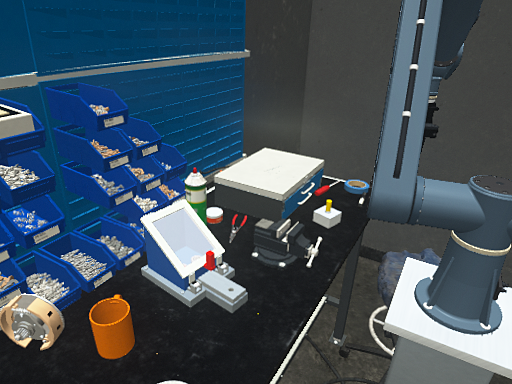

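Top view: yellow knob at about (328,252), tab at (174,207), and the tongue end near (173,236). The can at (239,143) is clear of the box. Next I'll turn these into positions.

Run:
```python
from h import *
for n,th in (('scene',0),('top',0)):
    b=cv2.imread(f'pics/{n[0]}.png');h=cv2.cvtColor(b,cv2.COLOR_BGR2HSV)
    def blob(lo,hi,near,r=14):
        m=cv2.inRange(h,lo,hi);ys,xs=np.nonzero(m);k=np.hypot(xs-near[0],ys-near[1])<r
        return np.array([xs[k].mean(),ys[k].mean()]),k.sum()
    kn=blob((20,120,120),(35,255,255),(328,252) if n=='top' else (329,206))
    tb=blob((0,150,90),(8,255,255),(174,207) if n=='top' else (210,260))
    print(n,kn,plane(n,None,kn[0],.075 if n=='top' else .064),tb,plane(n,None,tb[0],.117 if n=='top' else .095))
b=cv2.imread('pics/t.png')
cv2.imwrite('pics/t2.png',np.hstack([cv2.resize(b[135:250,135:225],None,fx=5,fy=5),cv2.resize(b[230:275,300:360],(345,575*45*345//(60*345)) if 0 else None,fx=5,fy=5)[:225].repeat(1,0) if 0 else np.zeros((575,1,3),np.uint8)]))
```

```text
scene (array([328.18032787, 204.16393443]), np.int64(61)) [ 0.44688954 -0.24193639  0.064     ] (array([209.39597315, 260.38926174]), np.int64(149)) [0.57707254 0.29234435 0.095     ]
top (array([329.04761905, 252.19047619]), np.int64(21)) [ 0.44190497 -0.23014609  0.075     ] (array([173.32142857, 206.35714286]), np.int64(28)) [0.57607532 0.28562007 0.117     ]
```

View pics/t2.png

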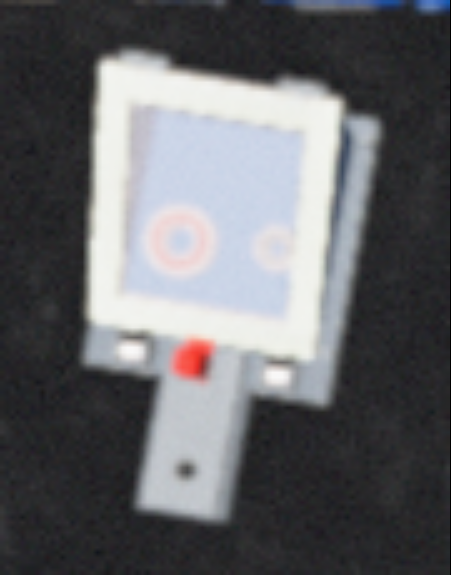

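Close-up: the lug hole is at full-image pixel (172,229). The base front edge runs from (151.4,208) to (201,216), and the tab is at (173,206).

```bash
python3 - <<'E'
from h import *
P=lambda u,v,z:plane('top',None,(135+u/5,135+v/5),z)
print(P(185,470,.04))
a=P(82,365,.025);b=P(330,405,.025);d=a-b;print('base +y ang',np.degrees(np.arctan2(d[1],d[0])),np.linalg.norm(d))
a=P(88,325,.09);b=P(315,358,.09);d=a-b;print(np.degrees(np.arctan2(d[1],d[0])))
a=P(135,510,.025);b=P(230,522,.025);d=a-b;print(np.degrees(np.arctan2(d[1],d[0])),np.linalg.norm(d))
h=P(185,470,.04);t=np.array([.576,.2856]);print(np.degrees(np.arctan2(*(t-h[:2])[::-1])),np.linalg.norm(t-h[:2]))
E
python3 -m jog '[{"grip":0,"travel":[2.6,4.5,0],"twist":0},{"grip":0,"travel":[2.6,4.5,0],"twist":0},{"grip":0,"travel":[2.6,4.5,0],"twist":0},{"grip":0,"travel":[2.6,4.5,0],"twist":0},{"grip":0,"travel":[2.6,4.5,0],"twist":0},{"grip":0,"travel":[2.6,4.5,-1],"twist":0},{"grip":0,"travel":[2.6,4.5,-2],"twist":0},{"grip":0,"travel":[1.5,3,-2],"twist":0}]' 30
python3 -m jog '[{"grip":0,"travel":[0,0,0],"twist":0},{"grip":0,"travel":[0,0,0],"twist":0}]'
python3 - <<'E'
from h import *
o,im=snap('wrist','w1.png');print(o['position'],o['tool_rot'],o['time'])
print(search_frame('pin','wrist')[:2]);print(proj('wrist',o,[.442,-.23,.084]))
E
```

```text
[0.5025496 0.2985954 0.04     ]
base +y ang 82.6074340227411 0.17159409331619793
83.51810581630411
84.50832638254106 0.06511104253369332
-10.033372334773548 0.0745911623332046
time: 1.9
position: [0.4246, -0.2475, 0.1975]
tool_rot: [0.981, 0.192, 0.001, 0.001]
ft_force: [-0.2, -0.4, 0.0]
grip_width: 0.0872
time: 2.1
position: [0.4235, -0.2493, 0.1971]
tool_rot: [0.981, 0.193, -0.0, 0.0]
ft_force: [0.1, -0.2, 0.0]
grip_width: 0.0868
[ 0.42350287 -0.24925203  0.19705717] [ 9.81234813e-01  1.92816460e-01 -2.24206783e-04  6.63733328e-05] 2.1
[{'at': [0.4474, -0.2304, 0.0843], 'p': 0.73}]
[[243.27521875 173.54078036]]
```

View pics/w1.png

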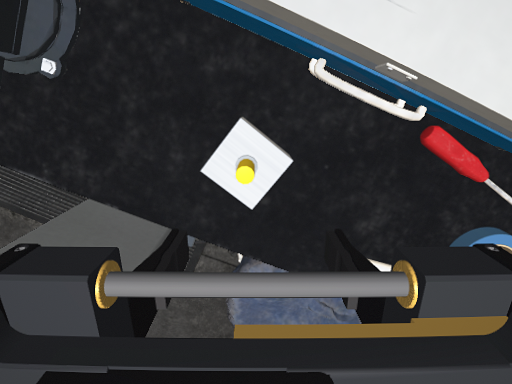

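The wrist view shows the knob top at about (245,174). That is within 2 px of the prediction from (0.442,-0.230).

Run:
```python
from h import *
im=cv2.imread('pics/w1.png');h=cv2.cvtColor(im,cv2.COLOR_BGR2HSV);m=cv2.inRange(h,(24,200,200),(34,255,255));m[250:]=0
(c,r)=cv2.minEnclosingCircle(cv2.findNonZero(m));print(c,r,cv2.boundingRect(m))
o={'position':[.4235,-.24925,.19706],'tool_rot':[.98123,.19282,-.00022,.00007]}
for p in (c,(245,175)):print(plane('wrist',o,p,.084))
```

```text
(244.57142639160156, 173.42857360839844) 8.771574020385742 (237, 166, 17, 16)
[ 0.44253915 -0.23105202  0.084     ]
[ 0.44132242 -0.23195022  0.084     ]
```

```bash
python3 -m jog '[{"grip":0,"travel":[1.85,1.8,-2],"twist":0},{"grip":0,"travel":[0,0,-4],"twist":0},{"grip":0,"travel":[0,0,-4],"twist":0},{"grip":0,"travel":[0,0,-2.8],"twist":0},{"grip":0,"travel":[0,0,0],"twist":0},{"grip":0,"travel":[0,0,0],"twist":0}]' 30
```

```text
time: 2.8
position: [0.4418, -0.2332, 0.0696]
tool_rot: [0.982, 0.191, 0.0, 0.0]
ft_force: [0.5, 0.4, 0.0]
grip_width: 0.087
```

```bash
python3 -m jog '[{"grip":0,"travel":[0,0.2,0],"twist":0},{"grip":255,"travel":[0,0,0],"twist":0},{"grip":255,"travel":[0,0,0],"twist":0},{"grip":255,"travel":[0,0,0],"twist":0},{"grip":255,"travel":[0,0,0],"twist":0},{"grip":255,"travel":[0,0,0],"twist":0},{"grip":255,"travel":[0,0,0],"twist":0},{"grip":255,"travel":[0,0,0],"twist":0}]' 30
```

```text
time: 3.6
position: [0.4417, -0.2296, 0.0691]
tool_rot: [0.981, 0.192, -0.0, -0.0]
ft_force: [-0.1, -0.5, 0.6]
grip_width: 0.039
```

```bash
python3 -m jog '[{"grip":255,"travel":[0,0,0],"twist":0},{"grip":255,"travel":[0,0,0],"twist":0}]' 30
```

```text
time: 3.8
position: [0.4416, -0.2296, 0.0691]
tool_rot: [0.981, 0.192, -0.0, -0.0]
ft_force: [0.4, 0.3, -0.6]
grip_width: 0.0229
```

```bash
python3 -m jog '[{"grip":255,"travel":[0,0,0],"twist":0},{"grip":255,"travel":[0,0,0],"twist":0},{"grip":255,"travel":[0,0,0],"twist":0},{"grip":255,"travel":[0,0,2],"twist":0},{"grip":255,"travel":[0,0,4],"twist":0},{"grip":255,"travel":[0,0,4],"twist":0},{"grip":255,"travel":[0,0,4],"twist":0},{"grip":255,"travel":[0,0,4],"twist":0}]' 30
```

```text
time: 4.6
position: [0.4412, -0.2293, 0.2507]
tool_rot: [0.981, 0.192, -0.0, -0.0]
ft_force: [0.2, -0.3, -1.1]
grip_width: 0.0173
```

```bash
python3 -m jog '[{"grip":255,"travel":[0.5,4.8,0],"twist":-5},{"grip":255,"travel":[0.5,4.8,0],"twist":-5},{"grip":255,"travel":[0.5,4.8,0],"twist":-5},{"grip":255,"travel":[0.5,4.8,0],"twist":-5},{"grip":255,"travel":[0.5,4.8,0],"twist":-5},{"grip":255,"travel":[0.5,4.8,0],"twist":-5},{"grip":255,"travel":[0.5,4.8,0],"twist":0},{"grip":255,"travel":[0.5,4.8,0],"twist":0}]' 30
python3 -m jog '[{"grip":255,"travel":[0.5,4.8,0],"twist":0},{"grip":255,"travel":[0.5,4.8,0],"twist":0},{"grip":255,"travel":[0.5,3,-2],"twist":0},{"grip":255,"travel":[0,0,-4],"twist":0},{"grip":255,"travel":[0,0,0],"twist":0},{"grip":255,"travel":[0,0,0],"twist":0},{"grip":255,"travel":[0,0,0],"twist":0}]' 30
python3 - <<'E'
from h import *
o,im=snap('wrist','w2.png');print(o['position'],o['tool_rot'],o['time'])
for n in('lug_hole','lid_tab'):print([(r['at'],r['p']) for r in search_frame(n,'wrist')[:2]])
print(proj('wrist',o,[.5025,.2986,.04]))
E
```

```text
time: 5.4
position: [0.4812, 0.1563, 0.2491]
tool_rot: [0.998, -0.069, -0.0, 0.0]
ft_force: [1.3, -1.3, -0.8]
grip_width: 0.0173
time: 6.1
position: [0.4977, 0.28, 0.1906]
tool_rot: [0.998, -0.069, 0.001, -0.0]
ft_force: [1.1, -0.1, 0.8]
grip_width: 0.017
[0.49766057 0.27997375 0.19063275] [ 9.97588747e-01 -6.93923907e-02  1.10006811e-03 -4.21883959e-04] 6.1
[([0.6187, 0.2867, 0.0903], 0.88)]
[([0.6245, 0.2893, 0.1021], 0.91)]
[[237.29011225 186.76319659]]
```

View pics/w2.png

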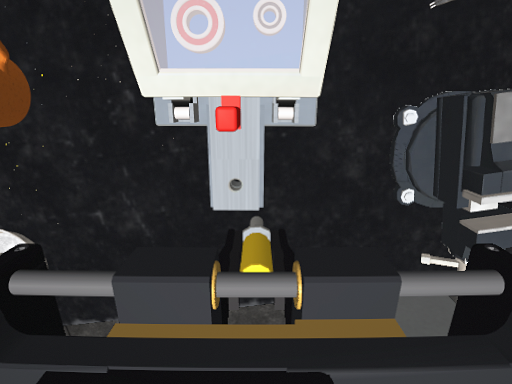

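The wrist view shows the lug hole at (235.5,184.5), the held pin's tip at about (257,220), and the tongue square to the picture, so the yaw is right.

Run:
```python
from h import *
im=cv2.imread('pics/w2.png');g=cv2.cvtColor(im,cv2.COLOR_BGR2GRAY)
r=g[174:196,224:248];m=(r<70).astype(np.uint8);ys,xs=np.nonzero(m);print(xs.mean()+224,ys.mean()+174,m.sum(),xs.min()+224,xs.max()+224,ys.min()+174,ys.max()+174)
hp=(xs.mean()+224,ys.mean()+174)
o={'position':[.49766,.27997,.19063],'tool_rot':[.99759,-.06939,.0011,-.0004]}
print('hole',plane('wrist',o,hp,.04))
print('tip seen',plane('wrist',o,(257,220),.1256+.0),'pred',proj('wrist',o,[[.49766,.27997,.1256],[.49766,.27997,.1296]]))
for q in((209,195),(211,209),(263,195),(264,209)):print(plane('wrist',o,q,.04))
for q in ((218,118),(238,118)):print('tab',plane('wrist',o,q,.12))
cv2.imwrite('pics/w2c.png',np.hstack([cv2.resize(im[160:260,200:300],None,fx=6,fy=6)]))
```

```text
235.45454545454547 180.63636363636363 11 232 238 180 182
hole [0.50938213 0.29943847 0.04      ]
tip seen [0.49688234 0.27849488 0.1256    ] pred [[254.97611356 219.32424514]
 [254.9534209  221.31515954]]
[0.49769372 0.33004979 0.04      ]
[0.48171188 0.33090956 0.04      ]
[0.48963849 0.27281798 0.04      ]
[0.47369669 0.27384905 0.04      ]
tab [0.57634326 0.29555077 0.12      ]
tab [0.57431818 0.2813707  0.12      ]
```

View pics/w2c.png

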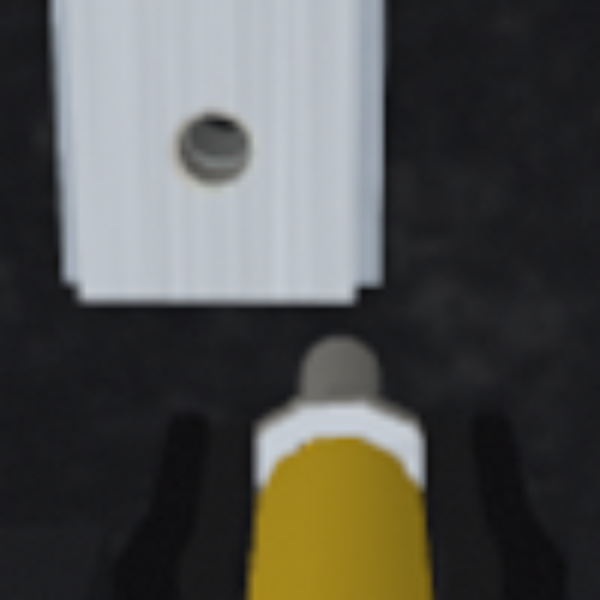

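Crop: the hole centre is at (235.5,184.5), the pin shank is centred on column 256.7, and its upper outline is at row ~216.

Run:
```python
from h import *
o={'position':[.49766,.27997,.19063],'tool_rot':[.99759,-.06939,.0011,-.0004]}
a=np.linspace(0,6.28,60)
H=plane('wrist',o,(235.5,184.5),.04);print('hole',H)
def outl(dx,dy):
    P=[]
    for r,z in((.003,.1256),(.005,.1296),(.005,.14)):
        P+= [[.49766+dx+r*np.cos(t),.27997+dy+r*np.sin(t),z] for t in a]
    uv=proj('wrist',o,P);return uv[:,1].min(),uv[120:,0].min(),uv[120:,0].max(),uv[:120,1].argmin()
for dx in(-.002,0,.002):print(dx,outl(dx,-.001))
```

```text
hole [0.50521681 0.3000689  0.04      ]
-0.002 (np.float64(217.4592600267044), np.float64(249.7810880934608), np.float64(263.4949660685229), np.int64(118))
0 (np.float64(215.02208994167205), np.float64(249.3782915292572), np.float64(263.1328835762779), np.int64(118))
0.002 (np.float64(212.57104653770568), np.float64(248.9731466923477), np.float64(262.7686109579871), np.int64(118))
```

```bash
python3 -m jog '[{"grip":255,"travel":[0.85,2.1,0],"twist":0},{"grip":255,"travel":[0,0,-4],"twist":0},{"grip":255,"travel":[0,0,-2.5],"twist":0},{"grip":255,"travel":[0,0,0],"twist":0},{"grip":255,"travel":[0,0,0],"twist":0},{"grip":255,"travel":[0,0,0],"twist":0}]' 30
python3 - <<'E'
from h import *
o,im=snap('wrist');print(o['position'],o['tool_rot'],o['time'],o['ft_force'])
p=np.array(o['position'])
print('hole pred',proj('wrist',o,[.5052,.3001,.04]),'tip',proj('wrist',o,p+[-.0008,-.0011,-.065]))
cv2.imwrite('pics/w3.png',cv2.resize(im[150:290,190:320,::-1],None,fx=4,fy=4,interpolation=cv2.INTER_CUBIC))
E
```

```text
time: 6.85
position: [0.5067, 0.3016, 0.1261]
tool_rot: [0.998, -0.069, 0.002, -0.001]
ft_force: [0.3, 0.5, -0.5]
grip_width: 0.0176
[0.50666044 0.30164145 0.12609323] [ 9.97609689e-01 -6.90730672e-02  1.77907989e-03 -8.09628232e-04] 6.85 [ 0.27042721  0.50016001 -0.46295908]
hole pred [[257.21936119 211.36922327]] tip [[256.6003649  220.20483604]]
```

View pics/w3.png

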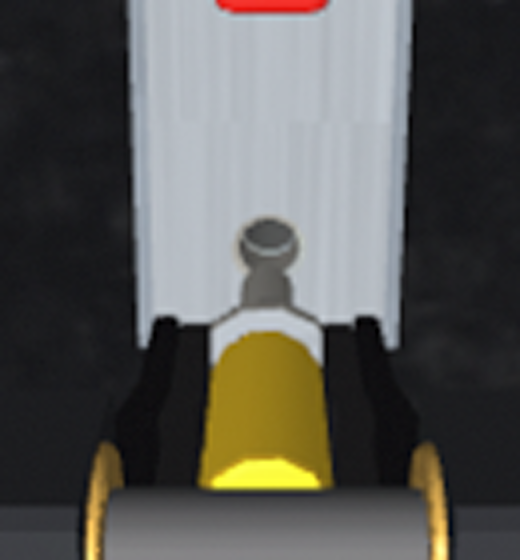

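The hole at (257,211.5) is where predicted, and the pin is about 0.7 mm off. I'll correct that and insert.

```bash
python3 -m jog '[{"grip":255,"travel":[-0.05,-0.05,-1],"twist":0},{"grip":255,"travel":[0,0,-1],"twist":0},{"grip":255,"travel":[0,0,-0.6],"twist":0},{"grip":255,"travel":[0,0,-0.4],"twist":0},{"grip":255,"travel":[0,0,0],"twist":0}]' 30
```

```text
time: 7.4
position: [0.5043, 0.3007, 0.0932]
tool_rot: [0.998, -0.069, -0.001, 0.0]
ft_force: [-0.1, 0.2, -1.4]
grip_width: 0.0175
```

```bash
python3 -m jog '[{"grip":255,"travel":[0,0,-0.5],"twist":0},{"grip":255,"travel":[0,0,-0.5],"twist":0},{"grip":255,"travel":[0,0,0],"twist":0}]' 30
```

```text
time: 7.7
position: [0.5042, 0.3007, 0.0834]
tool_rot: [0.998, -0.069, -0.001, 0.0]
ft_force: [-0.3, 0.7, -0.4]
grip_width: 0.017
```

In both holes with no force. On to home.

```bash
python3 -m jog '[{"grip":255,"travel":[0,0,-0.5],"twist":0},{"grip":255,"travel":[0,0,-0.5],"twist":0},{"grip":255,"travel":[0,0,-0.3],"twist":0},{"grip":255,"travel":[0,0,-0.2],"twist":0},{"grip":255,"travel":[0,0,0],"twist":0}]' 30
```

```text
time: 8.2
position: [0.5047, 0.3008, 0.0692]
tool_rot: [0.998, -0.069, -0.0, 0.0]
ft_force: [-0.2, 0.2, -0.3]
grip_width: 0.0173
```

```bash
python3 -m jog '[{"grip":255,"travel":[0,0,-0.1],"twist":0},{"grip":255,"travel":[0,0,-0.1],"twist":0},{"grip":255,"travel":[0,0,0],"twist":0}]' 30
python3 -m jog '[{"grip":0,"travel":[0,0,0],"twist":0},{"grip":0,"travel":[0,0,0],"twist":0},{"grip":0,"travel":[0,0,0],"twist":0},{"grip":0,"travel":[0,0,0],"twist":0}]' 30
```

```text
time: 8.5
position: [0.5048, 0.3009, 0.069]
tool_rot: [0.998, -0.069, 0.0, -0.0]
ft_force: [-2.4, -1.1, 11.0]
grip_width: 0.017
time: 8.9
position: [0.5046, 0.3008, 0.0668]
tool_rot: [0.998, -0.069, -0.0, 0.0]
ft_force: [0.1, 0.3, 0.2]
grip_width: 0.0412
```

```bash
python3 -m jog '[{"grip":0,"travel":[0,0,0],"twist":0},{"grip":0,"travel":[0,0,0],"twist":0},{"grip":0,"travel":[0,0,3],"twist":0},{"grip":0,"travel":[0,0,5],"twist":0},{"grip":0,"travel":[0,0,5],"twist":0},{"grip":0,"travel":[0,0,0],"twist":0},{"grip":0,"travel":[0,0,0],"twist":0}]' 30
python3 - <<'E'
from h import *
o,im=snap('wrist','w4.png');print(o['position'],o['tool_rot'],o['time'])
print('hole',proj('wrist',o,[.5052,.3001,.04]),'pin top',proj('wrist',o,[.5052,.3001,.084]),'tab',proj('wrist',o,[.5735,.2906,.12]))
E
```

```text
time: 9.6
position: [0.5053, 0.3011, 0.1987]
tool_rot: [0.998, -0.069, 0.002, -0.001]
ft_force: [-0.5, -0.0, -0.4]
grip_width: 0.086
[0.505269   0.30113038 0.1986598 ] [ 9.97629761e-01 -6.87899315e-02  1.52730594e-03 -6.87720789e-04] 9.6
hole [[256.38860131 186.76399469]] pin top [[256.37788787 199.35209051]] tab [[256.33863082 126.85684293]]
```

View pics/w4.png

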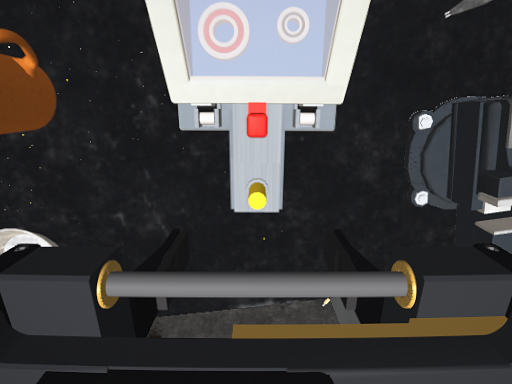

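The pin stands at (257,200), as predicted for home. The tab top is at (257,125), which puts the tab at about (0.5745,0.2905). I'll go over it and close to ~30 mm so the fingers clear the rollers.

```bash
python3 -m jog '[{"grip":167,"travel":[3.5,-0.55,0],"twist":0},{"grip":167,"travel":[3.4,-0.55,0],"twist":0},{"grip":167,"travel":[0,0,0],"twist":0},{"grip":167,"travel":[0,0,0],"twist":0},{"grip":167,"travel":[0,0,0],"twist":0},{"grip":167,"travel":[0,0,0],"twist":0},{"grip":167,"travel":[0,0,0],"twist":0},{"grip":167,"travel":[0,0,0],"twist":0}]' 50
```

```text
time: 10.45
position: [0.5731, 0.2901, 0.1973]
tool_rot: [0.998, -0.069, -0.0, 0.0]
ft_force: [0.3, 0.3, -0.1]
grip_width: 0.0333
```

```bash
python3 -m jog '[{"grip":167,"travel":[0.1,0,-3],"twist":0},{"grip":167,"travel":[0,0,-3],"twist":0},{"grip":167,"travel":[0,0,-1.5],"twist":0},{"grip":167,"travel":[0,0,-1.4],"twist":0},{"grip":167,"travel":[0,0,0],"twist":0}]' 50
python3 -m jog '[{"grip":255,"travel":[0,0,0],"twist":0},{"grip":255,"travel":[0,0,0],"twist":0},{"grip":255,"travel":[0,0,0],"twist":0},{"grip":255,"travel":[0,0,0],"twist":0},{"grip":255,"travel":[0,0,0],"twist":0},{"grip":255,"travel":[0,0,0],"twist":0}]' 50
python3 - <<'E'
from h import *
o,im=snap('wrist','w5.png');print(o['position'],o['ft_force'],o['grip_width'])
E
```

```text
time: 10.95
position: [0.5736, 0.2896, 0.1065]
tool_rot: [0.998, -0.069, -0.002, 0.001]
ft_force: [0.6, -0.3, -0.4]
grip_width: 0.0299
time: 11.55
position: [0.5758, 0.2912, 0.1095]
tool_rot: [0.998, -0.069, 0.002, -0.001]
ft_force: [1.2, 6.0, 3.7]
grip_width: 0.0156
[0.57580084 0.29117473 0.10949334] [1.16020671 5.97327178 3.67707726] 0.015588125726228015
```

View pics/w5.png

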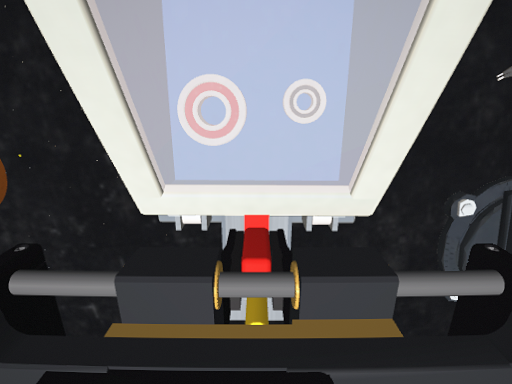

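The tab is between the pads at (257,245). I'll pull up along the arc in small steps.

```bash
python3 -m jog '[{"grip":255,"travel":[-0.06,0.01,0.15],"twist":0},{"grip":255,"travel":[-0.06,0.01,0.15],"twist":0},{"grip":255,"travel":[0,0,0],"twist":0}]' 50
```

```text
time: 11.9
position: [0.5741, 0.2914, 0.11]
tool_rot: [0.998, -0.069, 0.001, -0.001]
ft_force: [3.5, 6.9, -8.5]
grip_width: 0.0156
```

```bash
for i in 1; do python3 -m jog '[{"grip":255,"travel":[-0.08,0.01,0.2],"twist":0},{"grip":255,"travel":[-0.08,0.01,0.2],"twist":0},{"grip":255,"travel":[0,0,0],"twist":0}]' 50; done
```

```text
time: 12.2
position: [0.5713, 0.2917, 0.1112]
tool_rot: [0.998, -0.069, -0.001, -0.001]
ft_force: [4.8, 8.2, -19.9]
grip_width: 0.0157
```

```bash
python3 -m jog '[{"grip":255,"travel":[0,-0.03,0.2],"twist":0},{"grip":255,"travel":[0,-0.03,0.2],"twist":0},{"grip":255,"travel":[0,0,0],"twist":0}]' 50
```

```text
time: 12.5
position: [0.5696, 0.292, 0.1163]
tool_rot: [0.998, -0.07, -0.003, -0.002]
ft_force: [0.2, 10.3, -11.7]
grip_width: 0.0155
```

```bash
python3 -m jog '[{"grip":255,"travel":[-0.08,0.1,0.2],"twist":0},{"grip":255,"travel":[-0.1,0.05,0.25],"twist":0},{"grip":255,"travel":[-0.1,0.01,0.25],"twist":0},{"grip":255,"travel":[0,0,0],"twist":0}]' 50
```

```text
time: 12.9
position: [0.5667, 0.2925, 0.1248]
tool_rot: [0.998, -0.069, -0.003, -0.001]
ft_force: [-0.9, 6.6, -5.7]
grip_width: 0.0155
```

```bash
python3 -m jog '[{"grip":255,"travel":[-0.08,0.03,0.3],"twist":0},{"grip":255,"travel":[-0.08,0.03,0.3],"twist":0},{"grip":255,"travel":[-0.08,0.03,0.3],"twist":0},{"grip":255,"travel":[-0.08,0.03,0.35],"twist":0},{"grip":255,"travel":[0,0,0],"twist":0},{"grip":255,"travel":[0,0,0],"twist":0}]' 50
python3 - <<'E'
from h import *
o,b=snap('scene');print(o['position'],o['ft_force'])
_,t=snap('top')
cv2.imwrite('pics/f1.png',np.hstack([cv2.resize(b[180:320,120:260,::-1],(400,400),interpolation=cv2.INTER_CUBIC),cv2.resize(t[130:250,130:250,::-1],(400,400),interpolation=cv2.INTER_CUBIC)]))
snap('wrist','w6.png')
print(search_frame('pin','scene')[:1],search_frame('lid_tab','scene')[:1])
E
```

```text
time: 13.5
position: [0.5634, 0.293, 0.1372]
tool_rot: [0.998, -0.069, -0.003, -0.0]
ft_force: [-1.5, 5.7, -5.4]
grip_width: 0.0153
[0.56344215 0.29296418 0.13717459] [-1.53691574  5.69286488 -5.42902721]
[] [{'at': [0.6685, 0.3119, 0.1415], 'p': 0.88}]
```

View pics/f1.png

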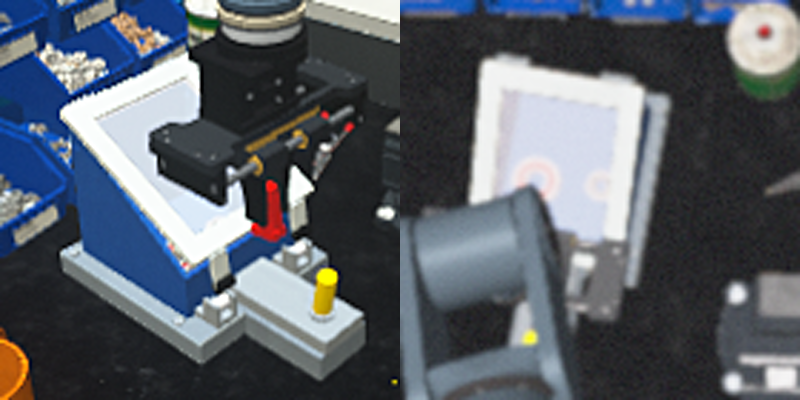

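View pics/w6.png

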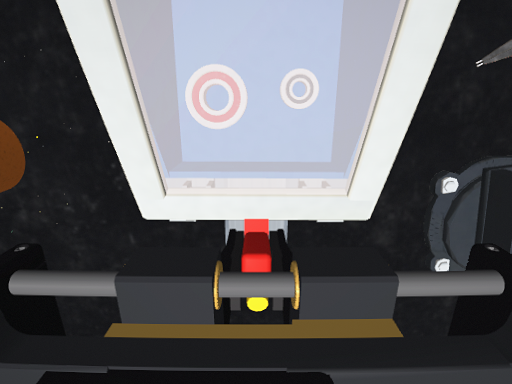

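The lid is open and the tab is still gripped. The pin stands with its collar on the lug, and the can is untouched. One numeric check of the lid angle and steadiness before handing in.

```bash
python3 -m jog '[{"grip":255,"travel":[0,0,0],"twist":0},{"grip":255,"travel":[0,0,0],"twist":0},{"grip":255,"travel":[0,0,0],"twist":0},{"grip":255,"travel":[0,0,0],"twist":0},{"grip":255,"travel":[0,0,0],"twist":0}]' 50
python3 - <<'E'
from h import *
f=np.array([-.9905,.1375]);hinge=np.array([.5745,.2905])-f*.178
def pt(F,Z,th): # F forward of hinge, Z above
    return np.r_[hinge+f*(F*np.cos(th)-Z*np.sin(th)),.178+Z*np.cos(th)+F*np.sin(th)]
for th in(0,.11,.16,.2,.24): print(th,'foot,top',proj('scene',None,[pt(.187,-.108,th),pt(.187,-.058,th)]).round(1).tolist())
c,_=snap('scene');_,im=c,camera('scene')
h=cv2.cvtColor(im,cv2.COLOR_RGB2HSV);m=cv2.inRange(h,(0,150,70),(8,255,255));m[:,:190]=0;m[:,235:]=0;m[:235]=0;m[285:]=0
print(cv2.boundingRect(m))
h=cv2.cvtColor(cv2.imread('pics/s.png'),cv2.COLOR_BGR2HSV);m=cv2.inRange(h,(0,150,70),(8,255,255));m[:,:190]=0;m[:,235:]=0;m[:235]=0;m[285:]=0
print('start',cv2.boundingRect(m))
E
```

```text
time: 14.25
position: [0.5635, 0.293, 0.1371]
tool_rot: [0.998, -0.069, -0.003, -0.0]
ft_force: [-0.9, 5.0, -5.8]
grip_width: 0.0158
0 foot,top [[213.4, 269.7], [213.0, 253.6]]
0.11 foot,top [[216.3, 264.6], [214.4, 247.4]]
0.16 foot,top [[217.4, 262.0], [214.8, 244.4]]
0.2 foot,top [[218.2, 259.8], [215.0, 241.9]]
0.24 foot,top [[219.0, 257.5], [215.1, 239.3]]
(208, 243, 12, 21)
start (204, 251, 11, 19)
```

The image shift gives θ of about 0.13–0.15 and the arm height gives 0.16. I'll lift 4 mm more to sit mid-band, then hand in.

```bash
python3 -m jog '[{"grip":255,"travel":[-0.07,0.02,0.2],"twist":0},{"grip":255,"travel":[-0.07,0.02,0.2],"twist":0},{"grip":255,"travel":[0,0,0],"twist":0},{"grip":255,"travel":[0,0,0],"twist":0},{"grip":255,"travel":[0,0,0],"twist":0},{"grip":255,"travel":[0,0,0],"twist":0},{"grip":255,"travel":[0,0,0],"twist":0}]' 50
python3 - <<'E'
from h import *
im=camera('scene')
h=cv2.cvtColor(im,cv2.COLOR_RGB2HSV);m=cv2.inRange(h,(0,150,70),(8,255,255));m[:,:190]=0;m[:,235:]=0;m[:235]=0;m[285:]=0
print(cv2.boundingRect(m));o=get_obs();print(o['position'],o['ft_force'],o['grip_width'])
print(hand_in())
E
```

```text
time: 15.05
position: [0.5625, 0.2931, 0.1415]
tool_rot: [0.998, -0.069, -0.002, 0.0]
ft_force: [-1.5, 5.1, -5.7]
grip_width: 0.0159
(208, 242, 12, 21)
[0.56251637 0.29308533 0.14150179] [-1.49671305  5.712157   -5.43245011] 0.015121973307266215
the job is handed in; nothing more can be done
None
```

I moved the pin from the aluminium block into the lug and base. It took an 11 N push when its collar seated at the expected height. I then gripped the red tab, broke the seal at about 20 N, lifted the lid in small steps, and handed in while still holding it at 15 s of the 58 allowed. `hand_in()` gave no verdict.

- **Lid angle:** my two estimates differ slightly, 0.15–0.16 rad from the tab's shift in the scene picture and about 0.18 rad from the arm's height. Both are inside 0.11–0.24. At the last reading the tool was carrying about 5.5 N downward.
- **Pin:** in the last scene picture I viewed, just before a final 4 mm lift, it stood upright with its collar on the lug. The pin detector found nothing in that picture, so this rests on the picture and the seating push.
- **Box:** I did not measure its slide. The tool moved about 13 mm forward in total, where the lid's arc alone accounts for about 11, which fits the roughly 3 mm of play the pin allows.
- **Side load:** about 5 N sideways remained on the grip at the end.
- **Spray can:** the arm kept clear of it, and it was standing in the last top picture.

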